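# Tare the bench scale through its push-latch cover

## Robot

A 7-joint arm with a two-finger parallel gripper is mounted at the origin on the work surface. World frame = base frame: x ahead of the robot, y to its left, z up, the work surface at z = 0. Lengths are in mm, angles in rad, forces in N, time in s.
With the tool pointing down it reaches from about 425 to 875 mm from the base axis. Payload 4.7 kg.
Tool frame: the origin (TCP) lies midway between the tips of the shut fingers; the grasp point (between the pads) lies 19 mm behind it; x points along the fingers, y is the direction in which the jaws open and shut, and the axes are right-handed (so a half turn about x gives the same grasp; the last joint's range is limited). The gripper opens to 87 mm and grips with 3 to 60 N. Pads are 19 mm wide; open, the fingers measure 117 mm over their backs; the gripper's body (75 mm by 190 mm) begins 51 mm behind the grasp point.
Start: joints at [1.186, 0.321, -0.07, 1.45, 0.023, 1.371, -0.057], TCP at [252.386, -599.022, 222.587] pointing down, gripper open.
Joint ranges: [-2.86, 2.86], [-0.3, 2.09], [-1.38, 1.24], [0.06, 2.45], [-1.56, 4.7], [0.09, 2.05], [-2.69, 2.69]. Speed limits (rad/s): [2.57, 2.57, 3.14, 3.14, 3.14, 3.14, 3.14].

## Interface

Orientations are given as [roll, pitch, yaw] about the fixed x, y, z axes, in that order (R = Rz(yaw) Ry(pitch) Rx(roll)).
In Python, from station import telemetry, eyes, sign_off gives the robot as it stands. The module is installed in compiled form; this text tells all that it offers.
- The arm moves only by the tool servo_tool, never from a script. Its argument "targets" is one flat list of numbers, 7 for each row, row after row: the shift along the tool's x, y, z in mm, then the turn, a rotation vector about the tool's x, y, z in rad, then the closure, from 0 (fully open) to 1 (shut). In form: [dx, dy, dz, ax, ay, az, gripper, dx, dy, dz, ax, ay, az, gripper, ...]. A call has 1 to 8 rows; each row shifts and turns the pose as measured when the row begins, along the tool's axes as they then stand; what a row does not reach is not made up. A row lasts 1/8 s, in which the tool goes at most 62.5 mm and 10.7 degrees, less where a joint would pass 70% of its speed; a pose out of reach is approached as far as the arm can. A call with a gripper value outside its range is refused whole. The fingers move at their own pace and stop on an object; "squeeze" is the grip in N (left out, the last holds). Time passes only in rows, so rows that do not move let the fingers close. It gives the time, the measured TCP pose, the force and the opening at its end, in the units of the state.
- telemetry.state(): the state, without advancing time (a new reading comes with each control period).
- eyes.camera(name): name is "scene" or "top" or "wrist"; returns (picture, depth): 420x560x3 uint8, red, green, blue; 420x560 float32, mm along the optical axis (not along the pixel's ray), 0 where there is no reading.
- eyes.camera_model(name): a dict with "vfov" (degrees; the focal length in pixels is half the picture's height over the tangent of half this angle, whatever the lens; pixels are square), "cx", "cy" (the principal point, pixels), "T" (4x4, takes a point from camera to world coordinates). Camera axes: x right, y down, z forward; pixel columns grow to the right and rows downward; lengths in mm; the calibration is good to about 2 mm. A picture is of the moment at which its call begins: read the wrist's pose just before it. camera_model takes no time and is no camera call; for the wrist camera it gives the pose at the moment of the call.
- sign_off(): hands the job in, once; it reports no verdict.
The state is a dict: "t": time; "joints": joint angles; "qd": joint speeds; "tau": joint torques, N m; "ee_pos": TCP position; "eef_rot": TCP orientation; "contact_force": force on the tool from outside, world axes, zero at the start; "ft_torque": the same for the moment, N m; "width": opening from 0.0 (shut) to 1.0 (fully open).
Only numpy, scipy, OpenCV 4.12 (cv2) and the standard library are available. Lean on these libraries where they do the work, as an engineer would, in place of code of your own. Each camera call takes 0.05 s, during which the arm holds its last target.

## Task

The cup on the bench scale has to be tared. Press the free edge of the flat cover at the right of the scale's top to pop it open, press the round button under it all the way down, then push the cover back down past its latch so that it stays shut by itself, and take the hand away. Only press and push, with closed fingertips: lift nothing, and leave the cup and the other things on the bench where they stand.

Things in the scene. Friction and masses are not known exactly. Their poses are not given: they have to be found in the camera images.
- scale: Low stainless bench scale, fixed, 210 (x) x 300 (y) x 74 mm high. Origin: middle of its underside on the bench; x points to its back, y to its left, z up. Left half: block 62 mm high with a round weighing pan, 120 mm across, top at 74 mm, the cup on it. Right half (middle at y = -75 mm): control bay under a flat cover.
- bay_floor (a point): Middle of the control bay's floor, 30 mm above the bench, axes as the scale's. Front open; behind the hinge a block with its top 54 mm above the bench; at the right end a wall 8 mm thick, top at 51 mm. A black latch casing (30 x 44 mm, top at 42 mm) stands on the floor 30 mm in front of this point and 36 mm to its left, beside the button.
- cover (a joint): Angle (rad) of the cover: 0 latched shut and level, 1.3 fully open against its stop, -0.07 pressed in against its lower stop (free edge 8 mm lower). Push-latch: pressed to below -0.06 and let go, a latched cover springs open to 1.3 by itself in about 2 s, as far as the finger makes way; an open one pushed down to below -0.06 and let go rises to 0 and stays latched. Pressed again, it opens again.
- cover_hinge (a point): Middle of the cover's hinge line, at its back edge, fixed on the scale, 62 mm above the bench. The hinge line runs along this frame's y; x points to the back of the scale, z up. The shut cover, a plain grey plate 6 mm thick and 120 mm wide, reaches from here 120 mm towards -x, its top face 65 mm above the bench; it swings up and back about this line.
- cover_press (a point): The place to press: on the cover's upper (outer) face, 100 mm from the hinge line, 20 mm from the free edge, midway along it. Moves with the cover; z points out of the outer face, x towards the hinge. About 3 to 4 N here works the latch and the force rises sharply at the lower stop: 6 to 10 N is plenty. The opening spring (1 to 3 N here) resists all the way when shutting.
- tare (a joint): Travel (m) of the button: 0 = up, 0.006 = fully down. A spring returns it; fully down takes about 5 N.
- tare_top (a point): Middle of the top of the round grey button, 28 mm across, on a black base 44 mm across in the bay; with the button up its top is 52 mm above the bench and 95 mm in front of the hinge line, 16 mm right of the cover's middle. It can be pressed from straight above when the cover is fully open.
- cup: White plastic cup, 64 mm across, 75 mm high, on the weighing pan (leave alone). Origin: centre of its underside.
- jar: Glass jar with white lid, 60 mm across, 85 mm high, in front of the scale (leave alone). Origin: centre of its underside.
- wash_bottle: White plastic bottle, 64 mm across, 160 mm high, left of the scale (leave alone). Origin: centre of its underside.
- weight: Steel calibration weight with a knob, 38 mm across, 58 mm high, in front of the scale (leave alone). Origin: centre of its underside.
- dish: Shallow open glass dish, 90 mm across, 14 mm high, in front of the control bay (leave alone). Origin: centre of its underside.
- spoon: Steel spoon, 170 mm long, lying along its x axis right of the scale (leave alone). Origin on its underside.

How it is judged:
By the outcome, as a careful person would: the job done as asked, in the order asked, and still so for the second after the job is handed in, with the robot touching nothing.
It also fails if it takes over 56 s, if anything falls off the work surface, if the arm or the gripper's body presses on something with over 40 N, if the wrist force passes 120 N, or if a joint passes its speed limit or range.

## Working session

There is one attempt and no reset: what is moved stays moved. The work goes in short steps, Python scripts to look and compute and a tool call to move; the robot and the scene stay as the last step left them, time stands still between calls to the robot, and variables do not carry over. Pictures are saved under pics/ and viewed, and the job is handed in when it is done.

Besides the shell and the picture viewer there is one more tool, called after "Emit:" in YAML: its name, and indented under it one key for each argument. servo_tool: Moves the arm, as the interface text tells. Its arguments: {"type":"object","properties":{"targets":{"type":"array"},"squeeze":{"type":"number"}},"required":["targets"]}

```bash
mkdir -p pics; python3 - <<'E'
from station import telemetry, eyes
import cv2
s=telemetry.state(); print({k:s[k] for k in s})
for n in ("scene","top"):
    p,d=eyes.camera(n); cv2.imwrite(f"pics/{n}0.png",p[:,:,::-1]); m=eyes.camera_model(n); print(n,m, d.min(),d.max())
    import numpy as np; np.savez(f"{n}0.npz",p=p,d=d,T=m["T"],v=m["vfov"],c=[m["cx"],m["cy"]])
E
```

```text
{'t': 0.0, 'joints': array([ 1.18609331,  0.32182981, -0.0701224 ,  1.45162382,  0.02258557,
        1.37077895, -0.05686424]), 'qd': array([ 0.00073888, -0.00203099, -0.00072461,  0.00054352,  0.00040333,
        0.00096443,  0.00071448]), 'tau': array([-1.03101549e-04, -4.91281343e+01, -4.04138966e-01, -3.12526488e+01,
       -6.38929149e-02,  4.35393071e-02,  1.61611210e-04]), 'ee_pos': array([ 252.18248076, -598.51616668,  221.48305598]), 'eef_rot': array([-1.53374672,  1.56894392,  2.00674702]), 'contact_force': array([ 0.63817957, -0.20448136, -0.22035663]), 'ft_torque': array([ 0.02918613,  0.0020574 , -0.0146584 ]), 'width': 1.0031350172799003}
scene {'vfov': 57.243510534621215, 'cx': 279.25767508546625, 'cy': 210.5500871265049, 'T': array([[ 5.57024069e-01,  6.35953979e-01, -5.34122386e-01,
         9.25903226e+02],
       [ 8.30369054e-01, -4.15216726e-01,  3.71594274e-01,
        -1.96312705e+02],
       [ 1.45403093e-02, -6.50505655e-01, -7.59362214e-01,
         6.30106544e+02],
       [ 0.00000000e+00,  0.00000000e+00,  0.00000000e+00,
         1.00000000e+00]])} 0.0 3170.8284
top {'vfov': 49.17580732469715, 'cx': 283.9600997196544, 'cy': 210.083036405108, 'T': array([[-1.13836631e-02, -9.86538841e-01,  1.63130400e-01,
         3.82936109e+02],
       [-9.99891879e-01,  1.27493152e-02,  7.32703654e-03,
         8.11865274e+01],
       [-9.30820703e-03, -1.63029354e-01, -9.86577309e-01,
         1.00480816e+03],
       [ 0.00000000e+00,  0.00000000e+00,  0.00000000e+00,
         1.00000000e+00]])} 0.0 1933.2725
```

View pics/scene0.png

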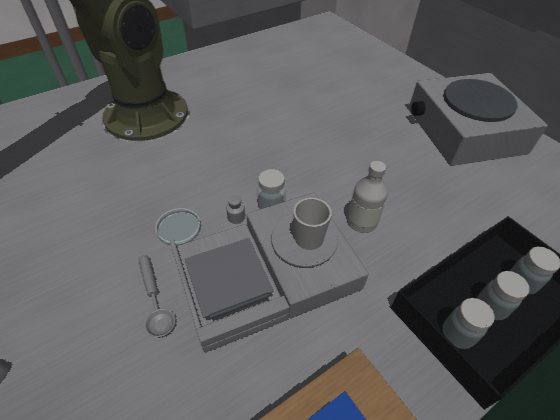

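View pics/top0.png

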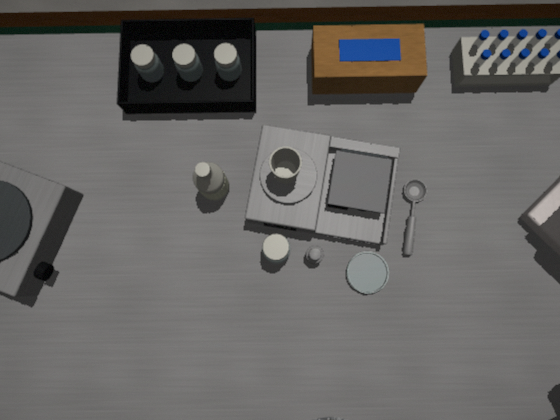

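The scene view shows the dark cover at about (187-270, 240-318). The top view shows it at about (328-393, 150-216), hinge side up, with the dish, weight and jar in front and the spoon on the right. Next I'll get the corners in both views.

```bash
cat > h.py <<'E'
import numpy as np, cv2
def load(n):
    z=np.load(n+".npz"); return z["p"],z["d"],z["T"],float(z["v"]),z["c"]
def ray(uv,T,v,c):
    f=210/np.tan(np.radians(v/2)); uv=np.atleast_2d(uv).astype(float)
    d=np.c_[(uv-c)/f,np.ones(len(uv))]@T[:3,:3].T
    return T[:3,3],d
def plane(uv,T,v,c,z):
    o,d=ray(uv,T,v,c); return o+d*((z-o[2])/d[:,2])[:,None]
def depthpt(uv,dep,T,v,c):
    o,d=ray(uv,T,v,c); return o+d*np.array(dep)[:,None]
def tri(a,b):
    o1,d1=a;o2,d2=b; out=[]
    for p,q in zip(d1,d2):
        A=np.c_[p,-q]; s=np.linalg.lstsq(A,o2-o1,rcond=None)[0]
        x=o1+s[0]*p;y=o2+s[1]*q; out.append(np.r_[(x+y)/2,np.linalg.norm(x-y)])
    return np.array(out)
E
python3 - <<'E'
from h import *
for n,box in (("top0",(240,115,430,300)),("scene0",(140,180,380,350))):
    p,d,T,v,c=load(n); x0,y0,x1,y1=box
    cv2.imwrite(f"pics/{n}z.png",cv2.resize(p[y0:y1,x0:x1,::-1],None,fx=3.2,fy=3.2,interpolation=cv2.INTER_CUBIC))
for n,seed in (("top0",(360,180)),("scene0",(230,275))):
    p,d,T,v,c=load(n); g=cv2.cvtColor(p,cv2.COLOR_RGB2GRAY)
    m=np.zeros((422,562),np.uint8); im=cv2.GaussianBlur(g,(3,3),0)
    cv2.floodFill(im,m,seed,255,12,12,4|cv2.FLOODFILL_FIXED_RANGE|cv2.FLOODFILL_MASK_ONLY|(255<<8)); m=m[1:-1,1:-1]
    m=cv2.morphologyEx(m,cv2.MORPH_OPEN,np.ones((5,5)))
    cs=max(cv2.findContours(m,cv2.RETR_EXTERNAL,2)[0],key=cv2.contourArea)
    q=cv2.approxPolyDP(cs,8,True)[:,0]
    print(n,g[seed[1],seed[0]],cv2.contourArea(cs),q.tolist())
    print(plane(q,T,v,c,65).round(1))
    ys,xs=np.nonzero(m); dd=d[ys,xs]; P=depthpt(np.c_[xs,ys],dd,T,v,c)[dd>0]; print("depth z",np.percentile(P[:,2],[5,50,95]),P.mean(0))
E
```

```text
top0 113 2805.5 [[337, 152], [329, 202], [383, 210], [390, 160]]
[[ 661.5  -25.6   65. ]
 [ 554.2   -5.7   65. ]
 [ 535.9 -117.    65. ]
 [ 642.5 -136.7   65. ]]
depth z [62.66323764 65.39695513 68.13810238] [597.93524372 -71.05955847  65.37912536]
scene0 95 4166.5 [[249, 239], [185, 258], [202, 315], [272, 291]]
[[ 554.9   -3.7   65. ]
 [ 529.  -117.9   65. ]
 [ 641.  -140.8   65. ]
 [ 666.2  -26.5   65. ]]
depth z [63.3195948  65.10926691 66.73749179] [599.25575719 -74.03379586  64.60677539]
```

View pics/top0z.png

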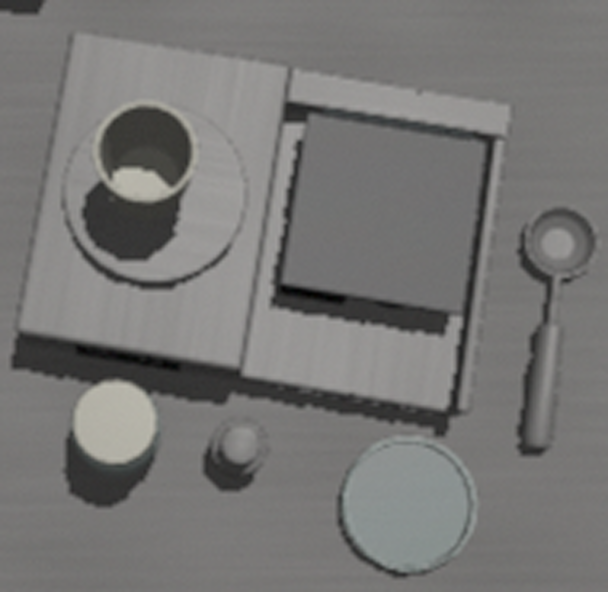

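View pics/scene0z.png

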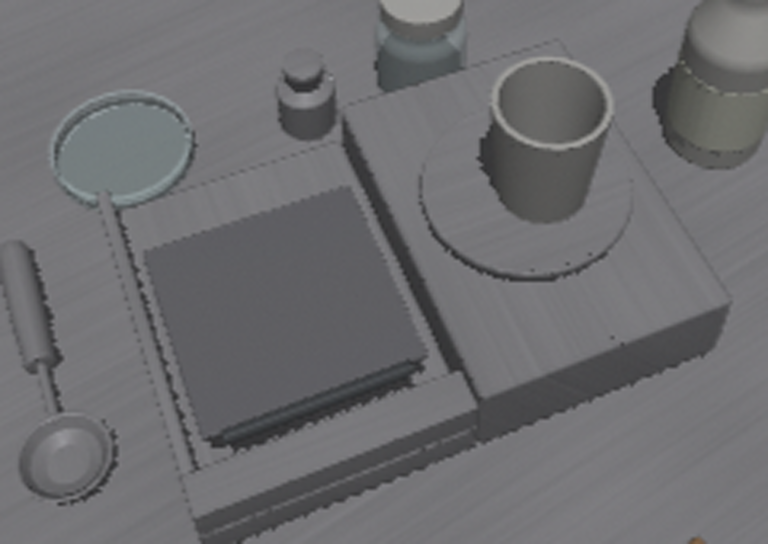

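```bash
cat >> h.py <<'E'
from scipy.spatial.transform import Rotation as Ro
def st():
    from station import telemetry
    s=telemetry.state(); return s
E
python3 - <<'E'
from h import *
s=st(); R=Ro.from_euler('xyz',s["eef_rot"]).as_matrix(); print("tool axes cols\n",R.round(3))
cen=[]
for n,seed in (("top0",(360,180)),("scene0",(230,275))):
    p,d,T,v,c=load(n); g=cv2.cvtColor(p,cv2.COLOR_RGB2GRAY)
    m=np.zeros((422,562),np.uint8); im=cv2.GaussianBlur(g,(3,3),0)
    cv2.floodFill(im,m,seed,255,12,12,4|cv2.FLOODFILL_FIXED_RANGE|cv2.FLOODFILL_MASK_ONLY|(255<<8)); m=m[1:-1,1:-1]
    m=cv2.morphologyEx(m,cv2.MORPH_OPEN,np.ones((5,5)))
    cs=max(cv2.findContours(m,cv2.RETR_EXTERNAL,2)[0],key=cv2.contourArea)[:,0]
    P=plane(cs,T,v,c,65)[:,:2].astype(np.float32); r=cv2.minAreaRect(P); print(n,r)
    # scale's front edge etc: cup rim
q1=np.array([[337,152],[329,202],[383,210],[390,160]]);q2=np.array([[272,291],[249,239],[185,258],[202,315]])
p,d,T,v,c=load("top0");a=ray(q1,T,v,c)
# cup rim centre (top view px 285.5,163) at z=149; block corners at 62 ; jar, weight, dish
for nm,uv,z in (("cup",(285.5,162),149),("jar",(276,246),85),("weight",(315,254),58),("dish",(367.5,272),14),("bl_back",(263,126),62),("bl_front",(247,218),62),("bl_backR",(331,136),62),("frontR wall",(386,243),51)):
    print(nm,plane([uv],T,v,c,z).round(0))
p,d,T,v,c=load("scene0");b=ray(q2,T,v,c)
print(tri(a,b).round(1))
print("cup scene",plane([(312,213)],T,v,c,149).round(0))
E
```

```text
tool axes cols
 [[-0.001  0.388 -0.922]
 [ 0.001 -0.922 -0.388]
 [-1.    -0.002  0.   ]]
top0 ((598.5317993164062, -70.38834381103516), (117.59628295898438, 112.9786148071289), 79.79722595214844)
scene0 ((597.2941284179688, -72.02140045166016), (121.30510711669922, 117.91670227050781), 79.05006408691406)
cup [[618.  84. 149.]]
jar [[462. 105.  85.]]
weight [[447.  25.  58.]]
dish [[410. -88.  14.]]
bl_back [[722. 131.  62.]]
bl_front [[523. 165.  62.]]
bl_backR [[698. -14.  62.]]
frontR wall [[ 469. -123.   51.]]
[[ 663.4  -25.6   59.8    1.4]
 [ 554.6   -4.7   65.3    2.1]
 [ 534.2 -117.3   71.3    3.4]
 [ 641.8 -138.8   64.7    4.4]]
cup scene [[621.  81. 149.]]
```

Both views agree: cover centre is about (598, -71.5, 65), yaw about -0.178, and the edge lengths are near 120 mm. I'll shut the fingers, turn the tool so the jaws lie along the scale's y, then travel.

Emit:
servo_tool:
  targets: [0,0,0,0.144,0,0,1,0,0,0,0.144,0,0,1,0,0,0,0.144,0,0,1,0,0,0,0.144,0,0,1,0,-48,-17,0,0,0,1,0,-48,-17,0,0,0,1,0,-48,-17,0,0,0,1,0,-48,-17,0,0,0,1]
  squeeze: 10

```text
t: 1.1
ee_pos: [354.1, -420.8, 216.2]
eef_rot: [-0.662, 1.56, 2.273]
contact_force: [0.3, -0.7, 0.0]
width: 0.175
```

```bash
cat > w.py <<'E'
from h import *
C=np.array([598,-71.5]);X=np.array([.984,-.177]);Y=np.array([.177,.984])
def rep():
    s=st(); R=Ro.from_euler('xyz',s["eef_rot"]).as_matrix(); e=s["ee_pos"]
    D=np.c_[[0,0,-1],-np.r_[Y,0],-np.r_[X,0]]
    print("t",round(s["t"],2),"pos",e.round(1),"scale xs,ys",((e[:2]-C)@X).round(1),((e[:2]-C)@Y).round(1),"rotfix(tool)",Ro.from_matrix(R.T@D).as_rotvec().round(3),"F",s["contact_force"].round(1),"w",round(s["width"],2),"q",s["joints"].round(2))
    print(R.round(3).tolist())
if __name__=="__main__": rep()
E
python3 w.py
```

```text
t 1.1 pos [ 354.1 -420.8  216.2] scale xs,ys -178.1 -386.9 rotfix(tool) [-0.029  0.008  0.007] F [ 0.3 -0.7  0. ] w 0.17 q [ 0.93  0.13 -0.11  1.7   0.01  1.33 -0.97]
[[-0.007, -0.205, -0.979], [0.008, -0.979, 0.205], [-1.0, -0.007, 0.008]]
```

Emit:
servo_tool:
  targets: [8,-48,-16,-0.007,0.002,0.002,1,8,-48,-16,-0.007,0.002,0.002,1,8,-48,-16,-0.007,0.002,0.002,1,10,-48,-16,-0.007,0.002,0.002,1,10,-48,-16,0,0,0,1,10,-48,-16,0,0,0,1,10,-48,-16,0,0,0,1,10,-40,-14,0,0,0,1]

```text
t: 2.1
ee_pos: [551.6, -61.7, 138.7]
eef_rot: [1.486, 1.568, -1.833]
contact_force: [-0.0, -0.9, -0.6]
width: 0.005
```

```bash
python3 w.py; python3 - <<'E'
from station import eyes
import cv2
p,d=eyes.camera("wrist"); cv2.imwrite("pics/w1.png",p[:,:,::-1])
E
```

```text
t 2.1 pos [551.6 -61.7 138.7] scale xs,ys -47.4 1.4 rotfix(tool) [ 0.001  0.    -0.002] F [-0.  -0.9 -0.6] w 0.01 q [ 0.47  0.21 -0.45  1.78  0.1   1.17 -1.76]
[[-0.001, -0.177, -0.984], [-0.002, -0.984, 0.177], [-1.0, 0.002, 0.0]]
```

View pics/w1.png

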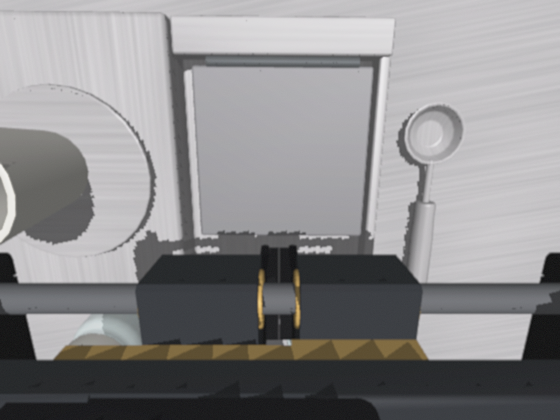

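The cover is at about (193-372, 65-235) in the wrist view and the fingertips near (280, 250), which is midway along the free edge. I'll check the cover corners against this second viewpoint.

```bash
python3 - <<'E'
from w import *
from station import eyes
m=eyes.camera_model("wrist"); T=m["T"]; c=np.array([m["cx"],m["cy"]])
print(T.round(2).tolist(), m["vfov"])
q=np.array([[193,66],[372,66],[363,235],[202,235]])
for z in (65,):
  P=plane(q,T,m["vfov"],c,z); print(P.round(1)); print(np.c_[(P[:,:2]-C)@X,(P[:,:2]-C)@Y].round(1))
f=210/np.tan(np.radians(m["vfov"]/2))
for xs,z in ((-40,65),(-60,65),(60,65)):
  w=np.r_[C+xs*X,z]; k=T[:3,:3].T@(w-T[:3,3]); print(xs,k[:2]/k[2]*f+c)
E
```

```text
[[-0.17, -0.95, -0.27, 627.16], [-0.99, 0.16, 0.05, -68.55], [-0.0, 0.27, -0.96, 299.99], [0.0, 0.0, 0.0, 1.0]] 64.23306250578479
[[ 667.9  -18.8   65. ]
 [ 647.9 -133.3   65. ]
 [ 532.8 -115.5   65. ]
 [ 553.3    2.7   65. ]]
[[ 59.4  64.3]
 [ 60.  -52. ]
 [-56.4 -54.9]
 [-57.1  65.1]]
-40 [289.62807019 213.43660923]
-60 [289.23496952 239.11885401]
60 [291.89070443  65.61308471]
```

Emit:
servo_tool:
  targets: [18,0,0,0,0,0,1,18,0,-1,0,0,0,1,18,0,-1,0,0,0,1,10,0,0,0,0,0,1,0,0,0,0,0,0,1]

```text
t: 2.78
ee_pos: [554.1, -54.2, 68.8]
eef_rot: [-0.596, 1.566, 2.377]
contact_force: [-0.1, -0.1, -0.0]
width: 0.005
```

```bash
python3 w.py
```

```text
t 2.77 pos [554.1 -54.2  68.8] scale xs,ys -46.2 9.3 rotfix(tool) [0.01  0.004 0.003] F [-0.1 -0.1 -0. ] w 0.01 q [ 0.44  0.29 -0.45  1.84  0.14  1.04 -1.8 ]
[[-0.003, -0.168, -0.986], [0.003, -0.986, 0.168], [-1.0, -0.003, 0.004]]
```

Emit:
servo_tool:
  targets: [0,6,0,0.01,0.004,0,1,2.5,0,0,0,0,0,1,2.5,0,0,0,0,0,1,2.5,0,0,0,0,0,1]

```text
t: 3.28
ee_pos: [554.2, -61.4, 63.1]
eef_rot: [-2.618, 1.567, 0.343]
contact_force: [-1.3, 0.3, 2.3]
width: 0.005
```

```bash
python3 w.py
```

```text
t 3.27 pos [554.2 -61.4  63.1] scale xs,ys -44.8 2.1 rotfix(tool) [-0.003 -0.004  0.002] F [-1.3  0.3  2.3] w 0.0 q [ 0.45  0.29 -0.44  1.85  0.14  1.02 -1.8 ]
[[0.004, -0.18, -0.984], [0.001, -0.984, 0.18], [-1.0, -0.002, -0.004]]
```

Contact is at about 64-65, as measured. I'll keep pressing.

Emit:
servo_tool:
  targets: [3,0,0,0,0,0,1,3,0,0,0,0,0,1,3,0,0,0,0,0,1]

```text
t: 3.65
ee_pos: [554.5, -61.4, 57.7]
eef_rot: [-3.058, 1.567, -0.097]
contact_force: [-13.1, 0.7, 30.8]
width: 0.002
```

Emit:
servo_tool:
  targets: [-12,0,0,0,0,0,1,-20,0,10,0,0,0,1,-20,0,25,0,0,0,1,-20,0,25,0,0,0,1,-20,0,10,0,0,0,1,0,0,0,0,0,0,1]

```text
t: 4.4
ee_pos: [485.4, -48.2, 152.1]
eef_rot: [-3.013, 1.563, -0.051]
contact_force: [-0.0, -0.0, -0.5]
width: 0.005
```

```bash
python3 w.py
```

```text
t 4.4 pos [485.4 -48.2 152.1] scale xs,ys -114.9 3.0 rotfix(tool) [-0.002 -0.008  0.001] F [-0.  -0.  -0.5] w 0.01 q [ 0.5   0.04 -0.46  1.93  0.02  1.17 -1.72]
[[0.008, -0.179, -0.984], [-0.0, -0.984, 0.179], [-1.0, -0.001, -0.008]]
```

Emit:
servo_tool:
  targets: [-10,0,0,0,0,0,1,0,0,0,0,0,0,1,0,0,0,0,0,0,1,0,0,0,0,0,0,1,0,0,0,0,0,0,1,0,0,0,0,0,0,1,0,0,0,0,0,0,1,0,0,0,0,0,0,1]

```text
t: 5.4
ee_pos: [485.2, -48.1, 159.4]
eef_rot: [-2.578, 1.566, 0.384]
contact_force: [0.0, -0.4, 0.3]
width: 0.005
```

```bash
python3 w.py;  python3 - <<'E'
from station import telemetry, eyes
import cv2, numpy as np
for n in ("scene","top","wrist"):
    m=eyes.camera_model(n);p,d=eyes.camera(n); cv2.imwrite(f"pics/{n}2.png",p[:,:,::-1]); 
    np.savez(f"{n}2.npz",p=p,d=d,T=m["T"],v=m["vfov"],c=[m["cx"],m["cy"]])
a=cv2.imread("pics/scene2.png")[160:360,120:400];b=cv2.imread("pics/top2.png")[100:300,240:440]
cv2.imwrite("pics/both2.png",np.hstack([cv2.resize(a,(448,320),interpolation=2),cv2.resize(b,(320,320),interpolation=2)]))
E
```

```text
t 5.4 pos [485.2 -48.1 159.4] scale xs,ys -115.1 3.0 rotfix(tool) [-0.001 -0.004  0.002] F [ 0.  -0.4  0.3] w 0.01 q [ 0.5   0.04 -0.46  1.92  0.02  1.19 -1.72]
[[0.004, -0.178, -0.984], [0.002, -0.984, 0.178], [-1.0, -0.002, -0.004]]
```

View pics/both2.png

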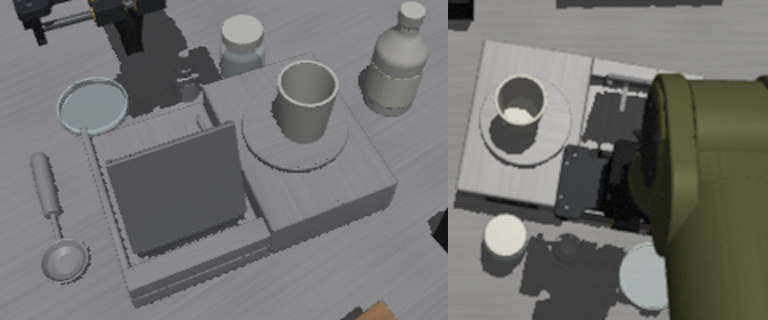

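View pics/wrist2.png

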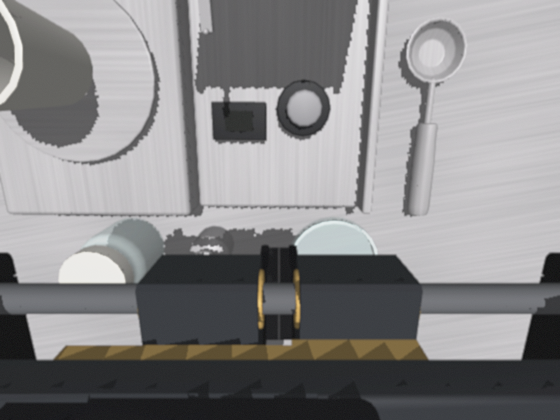

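The cover is standing open in the scene view, and the grey button shows at (304, 107) in the wrist view, with the latch casing at (240, 121). Now I'll measure the button and the cover angle.

```bash
cat > btn.py <<'E'
from w import *
import sys
def button(n,box,z=52):
    p,d,T,v,c=load(n); x0,y0,x1,y1=box
    g=cv2.cvtColor(p,cv2.COLOR_RGB2GRAY)[y0:y1,x0:x1]
    m=(g<70).astype(np.uint8)  # black base ring
    cs,h=cv2.findContours(m,cv2.RETR_CCOMP,2)
    for k,cc in enumerate(cs):
        if h[0][k][3]>=0 and cv2.contourArea(cc)>200:
            e=cv2.fitEllipse(cc); uv=np.array(e[0])+[x0,y0]
            P=plane([uv],T,v,c,z)[0]; print(n,"px",uv.round(1),"axes",np.round(e[1],1),"P",P.round(1),"xs,ys",((P[:2]-C)@X).round(1),((P[:2]-C)@Y).round(1))
            px=tuple(uv.round().astype(int)); dp=np.median(d[px[1]-4:px[1]+5,px[0]-4:px[0]+5]); print(" depth pt",depthpt([uv],[dp],T,v,c).round(1))
            return ray([uv],T,v,c)
E
python3 - <<'E'
from btn import *
button("wrist2",(270,70,340,145))
p,d,T,v,c=load("wrist2"); f=210/np.tan(np.radians(v/2))
s=st(); k=T[:3,:3].T@(s["ee_pos"]-T[:3,3]); print("TCP px",k[:2]/k[2]*f+c)
p,d,T,v,c=load("scene2")
ys,xs=np.mgrid[222:310:4,195:270:4]; uv=np.c_[xs.ravel(),ys.ravel()]; P=depthpt(uv,d[uv[:,1],uv[:,0]],T,v,c)
a=(P[:,:2]-C)@X; b=(P[:,:2]-C)@Y; s=(P[:,2]>80)&(abs(b)<60)&(a>0)
q=np.polyfit(P[s,2],a[s],1); print("cover slope dx/dz",q,"angle",np.arctan2(1,-q[0]), "zmax",P[s,2].max(), "ys range",b[s].min(),b[s].max())
E
```

```text
TCP px [276.84371119 264.58378951]
cover slope dx/dz [-0.28531391 81.49473067] angle 1.292866869637951 zmax 178.46404608702483 ys range -59.44733373988379 58.852393583719966
```

```bash
python3 - <<'E'
from btn import *
p,d,T,v,c=load("wrist2"); g=cv2.cvtColor(p,cv2.COLOR_RGB2GRAY)
print(g[107,275:335:2]); print(g[80:140:3,304])
m=np.zeros((422,562),np.uint8); im=g.copy()
cv2.floodFill(im,m,(304,107),255,25,25,4|cv2.FLOODFILL_FIXED_RANGE|cv2.FLOODFILL_MASK_ONLY|(255<<8)); m=m[1:-1,1:-1]
cs=max(cv2.findContours(m,0,2)[0],key=cv2.contourArea); e=cv2.fitEllipse(cs); print(e)
P=plane([e[0]],T,v,c,52)[0]; print(P,(P[:2]-C)@X,(P[:2]-C)@Y)
dp=np.median(d[103:112,300:309]); P=depthpt([e[0]],[dp],T,v,c); print(P)
E
```

```text
[180  72  67  70  70  69 119 166 175 176 178 178 179 179 180 179 179 177
 177 175 174 174 168 122  69  68  67  84 200 216]
[ 45  76  84 113 188 193 190 188 183 181 177 173 169 164 161 112  41  60
  52  91]
((304.1475524902344, 106.73938751220703), (30.85776710510254, 32.055118560791016), 13.487911224365234)
[563.17696073 -83.31762386  52.        ] -32.174151218271724 -17.79221982729207
[[563.16978165 -83.28660734  52.40742312]]
```

The cover angle is 1.29. The button centre is at (xs -33, ys -17, z 52), which agrees with the text. I'll tilt the tool 0.2 rad, with the gripper's upper part leaning forward, to keep the wrist camera clear of the open cover, then approach the button.

Emit:
servo_tool:
  targets: [0,0,0,0,0.1,0,1,0,0,0,0,0.1,0,1,24,5,-15,0,0,0,1,24,5,-15,0,0,0,1,24,5,-15,0,0,0,1,18,2,-12,0,0,0,1,0,0,0,0,0,0,1,0,0,0,0,0,0,1]

```text
t: 6.55
ee_pos: [558.3, -79.1, 84.1]
eef_rot: [-3.138, 1.356, -0.176]
contact_force: [-0.1, 1.0, 0.1]
width: 0.006
```

```bash
python3 w.py;  python3 - <<'E'
from station import telemetry, eyes
import cv2, numpy as np
for n in ("scene","wrist"):
    m=eyes.camera_model(n);p,d=eyes.camera(n); cv2.imwrite(f"pics/{n}3.png",p[:,:,::-1]); 
    np.savez(f"{n}3.npz",p=p,d=d,T=m["T"],v=m["vfov"],c=[m["cx"],m["cy"]])
cv2.imwrite("pics/b3.png",np.hstack([cv2.resize(cv2.imread(f"pics/{n}3.png"),(400,300),interpolation=3) for n in ("scene","wrist")]))
E
```

```text
t 6.55 pos [558.3 -79.1  84.1] scale xs,ys -37.7 -14.5 rotfix(tool) [-0.001 -0.215  0.001] F [-0.1  1.   0.1] w 0.01 q [ 0.52  0.13 -0.46  2.01  0.11  0.81 -1.75]
[[0.21, -0.178, -0.961], [-0.037, -0.984, 0.174], [-0.977, -0.001, -0.213]]
```

View pics/b3.png

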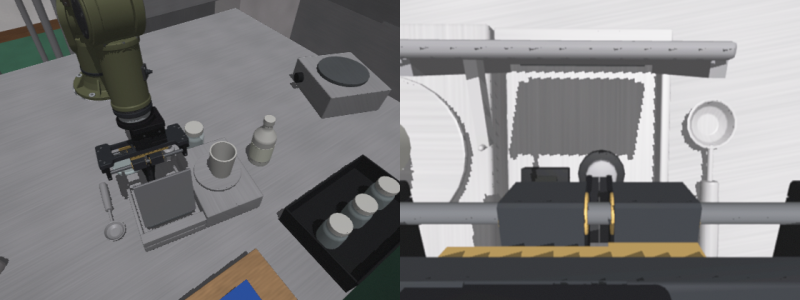

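Emit:
servo_tool:
  targets: [10,1,-1.5,0,0,0,1,10,1,-1,0,0,0,1,7,0,-1,0,0,0,1,0,0,0,0,0,0,1]

```text
t: 7.15
ee_pos: [567.4, -83.1, 58.0]
eef_rot: [3.139, 1.354, -0.181]
contact_force: [-0.3, -0.1, -0.1]
width: 0.006
```

```bash
python3 w.py
```

```text
t 7.15 pos [567.4 -83.1  58. ] scale xs,ys -28.0 -16.8 rotfix(tool) [-0.001 -0.217 -0.001] F [-0.3 -0.1 -0.1] w 0.01 q [ 0.5   0.18 -0.45  2.01  0.15  0.76 -1.78]
[[0.212, -0.178, -0.961], [-0.039, -0.984, 0.174], [-0.977, 0.0, -0.215]]
```

Emit:
servo_tool:
  targets: [3,0,0.7,0,0,0,1,3,0,0.7,0,0,0,1,2,0,0.4,0,0,0,1]

```text
t: 7.52
ee_pos: [567.8, -83.0, 50.1]
eef_rot: [3.138, 1.353, -0.182]
contact_force: [-1.9, 0.4, 3.7]
width: 0.005
```

Emit:
servo_tool:
  targets: [2,0,0.4,0,0,0,1]

```text
t: 7.65
ee_pos: [567.8, -83.0, 48.2]
eef_rot: [3.138, 1.353, -0.183]
contact_force: [-3.3, 0.5, 4.0]
width: 0.009
```

Emit:
servo_tool:
  targets: [2,0,0.4,0,0,0,1]

```text
t: 7.78
ee_pos: [568.0, -83.0, 47.6]
eef_rot: [3.134, 1.353, -0.186]
contact_force: [-11.2, 1.5, 22.5]
width: 0.007
```

Emit:
servo_tool:
  targets: [2,0,0.4,0,0,0,1]

```text
t: 7.9
ee_pos: [568.1, -83.1, 47.6]
eef_rot: [3.128, 1.353, -0.192]
contact_force: [-12.6, 2.1, 23.1]
width: 0.003
```

Force jumped at TCP 47.6 (tip edge about 45.6), so the button is at its stop. Retreating up and forward.

Emit:
servo_tool:
  targets: [-20,0,-4,0,0,0,1,-40,0,0,0,0,0,1,-45,0,0,0,0,0,1,-45,0,0,0,0,0,1,-20,0,0,0,-0.1,0,1,0,0,0,0,-0.1,0,1,0,0,0,0,0,0,1]

```text
t: 8.78
ee_pos: [535.3, -76.8, 220.0]
eef_rot: [2.926, 1.553, -0.395]
contact_force: [0.2, -0.5, -0.9]
width: 0.007
```

```bash
python3 w.py;  python3 - <<'E'
from station import telemetry, eyes
import cv2, numpy as np
for n in ("scene","wrist"):
    m=eyes.camera_model(n);p,d=eyes.camera(n); cv2.imwrite(f"pics/{n}4.png",p[:,:,::-1]); 
    np.savez(f"{n}4.npz",p=p,d=d,T=m["T"],v=m["vfov"],c=[m["cx"],m["cy"]])
cv2.imwrite("pics/b4.png",np.hstack([cv2.resize(cv2.imread(f"pics/{n}4.png"),(400,300),interpolation=3) for n in ("scene","wrist")]))
E
```

```text
t 8.78 pos [535.3 -76.8 220. ] scale xs,ys -60.8 -16.4 rotfix(tool) [-0.001 -0.017 -0.004] F [ 0.2 -0.5 -0.9] w 0.01 q [ 0.53  0.1  -0.47  1.73  0.05  1.31 -1.7 ]
[[0.016, -0.178, -0.984], [-0.007, -0.984, 0.178], [-1.0, 0.004, -0.017]]
```

View pics/b4.png

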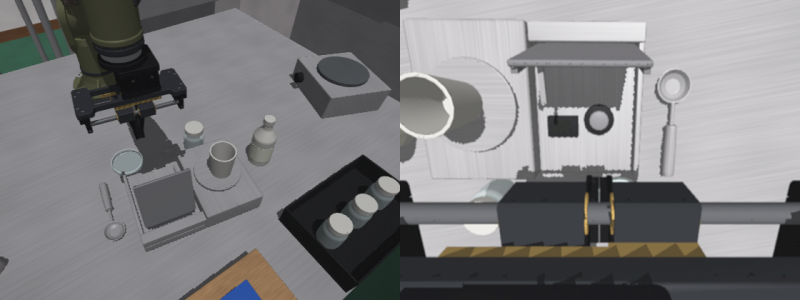

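The cover stays open, the button is back up, and the cup is undisturbed. Now I'll go over and behind the cover.

Emit:
servo_tool:
  targets: [0,-4,-36,0,0,0,1,0,-4,-36,0,0,0,1,0,-4,-36,0,0,0,1,0,-3,-34,0,-0.017,0,1,0,0,0,0,0,0,1,0,0,0,0,0,0,1]

```text
t: 9.62
ee_pos: [674.9, -86.1, 219.5]
eef_rot: [1.623, 1.563, -1.696]
contact_force: [-0.0, 0.8, -0.3]
width: 0.004
```

```bash
python3 w.py
```

```text
t 9.62 pos [674.9 -86.1 219.5] scale xs,ys 78.3 -0.8 rotfix(tool) [ 0.001 -0.    -0.007] F [-0.   0.8 -0.3] w 0.0 q [ 0.42  0.42 -0.46  1.36  0.2   1.4  -1.79]
[[-0.001, -0.176, -0.984], [-0.007, -0.984, 0.176], [-1.0, 0.007, -0.0]]
```

Emit:
servo_tool:
  targets: [22,0,0,0,0,-0.007,1,22,0,0,0,0,0,1,13,0,0,0,0,0,1,0,0,10,0,0,0,1,0,0,10,0,0,0,1,0,0,5,0,0,0,1]

```text
t: 10.38
ee_pos: [645.5, -81.3, 165.4]
eef_rot: [2.717, 1.564, -0.601]
contact_force: [-0.2, -0.1, 0.1]
width: 0.006
```

```bash
python3 w.py
```

```text
t 10.38 pos [645.5 -81.3 165.4] scale xs,ys 48.4 -1.3 rotfix(tool) [ 0.002 -0.006 -0.003] F [-0.2 -0.1  0.1] w 0.01 q [ 0.45  0.39 -0.47  1.52  0.18  1.28 -1.79]
[[0.006, -0.176, -0.984], [-0.004, -0.984, 0.176], [-1.0, 0.003, -0.006]]
```

Emit:
servo_tool:
  targets: [5,0,7,0,0,0,1,4,0,10,0,0,0,1,5,0,10,0,0,0,1]

```text
t: 10.75
ee_pos: [620.1, -76.5, 153.4]
eef_rot: [2.969, 1.557, -0.35]
contact_force: [1.9, -0.3, 1.5]
width: 0.001
```

```bash
python3 w.py
```

```text
t 10.75 pos [620.1 -76.5 153.4] scale xs,ys 22.7 -1.1 rotfix(tool) [ 0.001 -0.014 -0.002] F [ 1.9 -0.3  1.5] w 0.0 q [ 0.47  0.34 -0.48  1.61  0.17  1.23 -1.79]
[[0.013, -0.176, -0.984], [-0.005, -0.984, 0.176], [-1.0, 0.002, -0.014]]
```

Emit:
servo_tool:
  targets: [11,0,12,0,-0.014,0,1,13,0,14,0,0,0,1,16,0,13,0,0,0,1]

```text
t: 11.12
ee_pos: [581.2, -69.5, 112.5]
eef_rot: [2.53, 1.567, -0.788]
contact_force: [3.0, -0.6, 1.7]
width: 0.01
```

```bash
python3 w.py
```

```text
t 11.12 pos [581.2 -69.5 112.5] scale xs,ys -16.8 -1.0 rotfix(tool) [ 0.001 -0.003 -0.002] F [ 3.  -0.6  1.7] w 0.01 q [ 0.48  0.3  -0.48  1.74  0.15  1.14 -1.79]
[[0.002, -0.176, -0.984], [-0.002, -0.984, 0.176], [-1.0, 0.002, -0.003]]
```

Emit:
servo_tool:
  targets: [17,0,9,0,0,0,1,16,0,6,0,0,0,1,7,0,3,0,0,0,1]

```text
t: 11.5
ee_pos: [562.2, -66.3, 69.8]
eef_rot: [2.617, 1.567, -0.702]
contact_force: [1.0, 0.0, 1.9]
width: 0.005
```

```bash
python3 w.py
```

```text
t 11.5 pos [562.2 -66.3  69.8] scale xs,ys -36.1 -1.2 rotfix(tool) [ 0.001 -0.003 -0.002] F [1.  0.  1.9] w 0.01 q [ 0.48  0.31 -0.48  1.83  0.16  1.05 -1.8 ]
[[0.003, -0.176, -0.984], [-0.003, -0.984, 0.176], [-1.0, 0.002, -0.003]]
```

Emit:
servo_tool:
  targets: [3,0,1,0,0,0,1,3,0,1,0,0,0,1,3,0,0,0,0,0,1]

```text
t: 11.88
ee_pos: [560.1, -65.9, 60.3]
eef_rot: [2.504, 1.568, -0.814]
contact_force: [-0.0, 0.5, 2.7]
width: 0.006
```

Emit:
servo_tool:
  targets: [2,0,0,0,0,0,1]

```text
t: 12.0
ee_pos: [560.2, -65.9, 58.6]
eef_rot: [2.447, 1.568, -0.871]
contact_force: [-2.6, 0.6, 12.4]
width: 0.004
```

Emit:
servo_tool:
  targets: [1.5,0,0,0,0,0,1]

```text
t: 12.12
ee_pos: [560.3, -65.9, 58.5]
eef_rot: [2.237, 1.567, -1.082]
contact_force: [-3.9, 0.8, 16.1]
width: 0.006
```

Emit:
servo_tool:
  targets: [-3,0,0,0,0,0,1,-6,0,0,0,0,0,1,-15,0,0,0,0,0,1,-30,0,10,0,0,0,1,-40,0,30,0,0,0,1,-30,0,40,0,0,0,1,0,0,20,0,0,0,1,0,0,0,0,0,0,1]

```text
t: 13.12
ee_pos: [457.2, -46.7, 188.8]
eef_rot: [0.876, 1.567, -2.442]
contact_force: [0.2, 0.2, 0.0]
width: 0.003
```

```bash
python3 w.py;  python3 - <<'E'
from station import telemetry, eyes
import cv2, numpy as np
for n in ("scene","wrist"):
    m=eyes.camera_model(n);p,d=eyes.camera(n); cv2.imwrite(f"pics/{n}5.png",p[:,:,::-1]); 
    np.savez(f"{n}5.npz",p=p,d=d,T=m["T"],v=m["vfov"],c=[m["cx"],m["cy"]])
cv2.imwrite("pics/b5.png",np.hstack([cv2.resize(cv2.imread(f"pics/{n}5.png"),(400,300),interpolation=3) for n in ("scene","wrist")]))
E
```

```text
t 13.12 pos [457.2 -46.7 188.8] scale xs,ys -142.9 -0.6 rotfix(tool) [ 0.001  0.002 -0.003] F [0.2 0.2 0. ] w 0.0 q [ 0.56 -0.05 -0.5   1.93 -0.02  1.26 -1.68]
[[-0.003, -0.176, -0.984], [-0.002, -0.984, 0.176], [-1.0, 0.003, 0.002]]
```

View pics/b5.png

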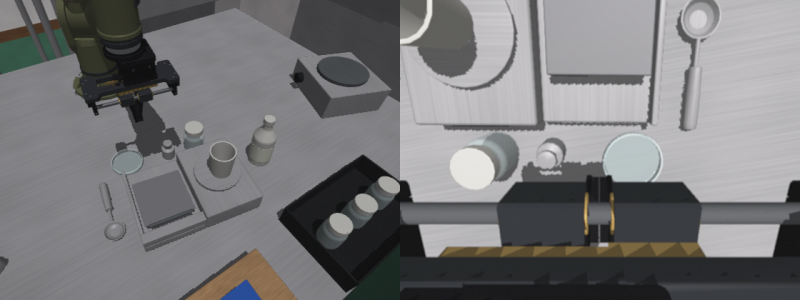

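Emit:
servo_tool:
  targets: [0,0,0,0,0,0,1,0,0,0,0,0,0,1,0,0,0,0,0,0,1,0,0,0,0,0,0,1,0,0,0,0,0,0,1,0,0,0,0,0,0,1,0,0,0,0,0,0,1,0,0,0,0,0,0,1]

```text
t: 14.22
ee_pos: [459.6, -46.7, 186.9]
eef_rot: [-0.119, 1.565, 2.847]
contact_force: [0.5, 0.5, -0.5]
width: 0.004
```

```bash
python3 w.py;  python3 - <<'E'
from w import *
from station import eyes
p,d,T,v,c=load("wrist2")
for uv in ((279,107),(284,107),(324,107),(328,107),(304,84),(304,128),(304,107),(240,121)):
    print(uv,depthpt([uv],[d[uv[1],uv[0]]],T,v,c).round(1))
p,d=eyes.camera("scene"); cv2.imwrite("pics/scene6.png",p[:,:,::-1])
p0,d0,T,v,c=load("scene0")
ys,xs=np.mgrid[245:310:4,195:265:4]; uv=np.c_[xs.ravel(),ys.ravel()]
for dd in (d0,d):
    P=depthpt(uv,dd[uv[:,1],uv[:,0]],T,v,c); a=(P[:,:2]-C)@X;b=(P[:,:2]-C)@Y; s=(abs(a)<52)&(abs(b)<52)
    q=np.polyfit(a[s],P[s,2],1); print("cover z fit",q.round(3))
df=np.abs(p.astype(int)-p0).max(2); print("diff px>40 near objects:",[(n,int((df[y0:y1,x0:x1]>40).sum())) for n,(x0,y0,x1,y1) in dict(cup=(290,195,335,255),bottle=(345,160,390,235),spoon=(135,250,178,338),dish=(155,205,202,245),jar=(256,170,288,208),weight=(225,195,247,224)).items()])
E
```

```text
t 14.22 pos [459.6 -46.7 186.9] scale xs,ys -140.6 -0.1 rotfix(tool) [0.002 0.005 0.001] F [ 0.5  0.5 -0.5] w 0.0 q [ 0.56 -0.04 -0.5   1.93 -0.02  1.26 -1.68]
[[-0.005, -0.175, -0.985], [0.002, -0.985, 0.175], [-1.0, -0.001, 0.005]]
(279, 107) [[566.8 -64.3  42.2]]
(284, 107) [[566.  -68.1  44.3]]
(324, 107) [[560.3 -99.5  43. ]]
(328, 107) [[ 559.7 -102.7   42.6]]
(304, 84) [[580.2 -86.7  41.7]]
(304, 128) [[547.1 -81.3  42.9]]
(304, 107) [[563.  -83.   54.4]]
(240, 121) [[561.8 -31.4  43.3]]
cover z fit [-2.90e-02  6.49e+01]
cover z fit [-3.600e-02  6.472e+01]
diff px>40 near objects: [('cup', 0), ('bottle', 0), ('spoon', 0), ('dish', 174), ('jar', 0), ('weight', 117)]
```

View pics/scene6.png

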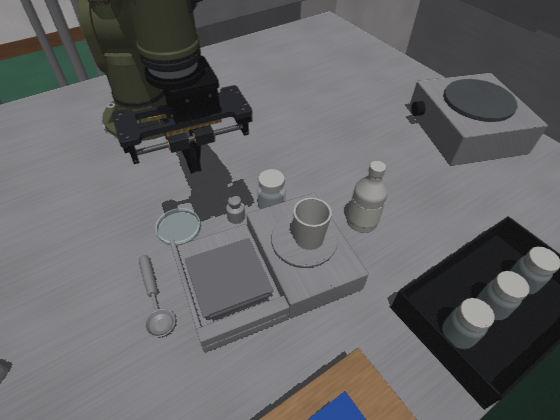

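The cover is shut and level, with the same plane fit as at the start. The base rim (about 43) is below the pressed button height (46), so the stop I felt was the button's own. The dish and weight are at the same pixels as before and only the arm's shadow differs. Handing in.

```bash
python3 -c "
from station import sign_off; print(sign_off())"
```

```text
the job is handed in; nothing more can be done
None
```

The job is done and handed in at about 14 s. I pressed the cover's free edge and it opened to 1.29 rad. I then pressed the tare button to its stop and pushed the cover from behind down past its latch. Finally I moved the hand up and away to the front.

**What the last checks showed:**
- **Cover:** about 2 s after release it was shut and level. Its top was at 64.7 mm, the same plane fit as before the task to within the depth noise.
- **Button:** the press ended on a sharp force rise with the tip's lowest edge at about 45.6 mm, against an expected 46 mm. The base rim measured about 43 mm, so the tip did not stop on that.
- **Other things:** cup, jar, bottle and spoon had no changed pixels. The dish and weight areas did change, but only from the arm's shadow; both stand where they were.
- **Hand:** it was touching nothing, with contact force within about 0.5 N per axis.

**What disagreed or ran over:**
- **Forces:** they peaked at about 31 N in the first press, 23 N on the button and 16 N on the closing push. The first and last are above the 6 to 10 N suggested for the cover, but all are within the limits.
- **Cover position:** the wrist view put the cover's middle about 5 mm to the left of where the other two views did. I kept to the other two, and the open cover's depth later agreed with them.

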